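Tidy the retainer cases into their own trays

ROBOT

A 6-joint arm with a two-finger parallel gripper is mounted at the origin on the work surface. World frame = base frame: x ahead of the robot, y to its left, z up, the work surface at z = 0. Lengths are in mm, angles in rad, forces in N, time in s.
With the tool pointing down it reaches from about 275 to 825 mm from the base axis. Payload 5.2 kg.
Tool frame: the origin (TCP) lies at the very end of the fingers, on their centre line; the grasp point (between the pads) lies 19 mm behind it; z points along the fingers, y is the direction in which the jaws open and shut (so a half turn about z gives the same grasp; the last joint's range is limited). The gripper opens to 93 mm and grips with 3 to 60 N. Pads are 15 mm wide; open, the fingers measure 128 mm over their backs; the gripper's body (75 mm by 188 mm) begins 65 mm behind the grasp point.
Start: joints at [-1.415, 0.259, 1.535, -0, 1.348, -0.203], TCP at [193.154, -514.972, 218.653] pointing down, gripper open.
Joint ranges: [-3.14, 3.14], [-0.91, 2.08], [0.19, 2.58], [-1.22, 4.36], [0.22, 2.71], [-3.12, 3.12]. Speed limits (rad/s): [2.57, 2.57, 3.14, 3.14, 3.14, 3.14].

INTERFACE

Orientations are given as [roll, pitch, yaw] about the fixed x, y, z axes, in that order (R = Rz(yaw) Ry(pitch) Rx(roll)).
In Python, from bench import robot gives the robot as it stands. The module is installed in compiled form; this text tells all that it offers. Calls block until the motion is done:
- robot.move_ptp(position, orientation): joint-space move of the TCP to a pose.
- robot.move_linear(position, ori=None, speed=150, f_stop=None): straight line of the TCP; ori=None keeps the orientation; speed is the mean speed in mm/s. With f_stop (N) it stops when the force on the tool has changed by that much, and returns True; else False.
- robot.move_j(angles): joint-space move.
- robot.move_gripper(opening): opening from 0.0 (shut) to 1.0 (fully open); the grip force is fixed at half the most; returns when the fingers have stopped.
- robot.sleep(seconds).
- robot.inverse_kinematics(position, orientation): joint angles nearest the present ones, or None.
- robot.get_image(name): name is "scene" or "top"; returns a dict with "img" (420x560x3 uint8, blue, green, red), "fovy" (degrees; the focal length in pixels is half the picture's height over the tangent of half this angle, whatever the lens; pixels are square), "cx", "cy" (the principal point, pixels), "eye" and "orientation" of the camera in the world. Camera axes: x right, y down, z forward; pixel columns grow to the right and rows downward; lengths in mm; the calibration is good to about 2 mm. A picture is of the moment at which its call begins. There is no depth.
A pose or a line that the arm cannot do raises robot.MotionError and nothing moves.
- robot.hand_in(): hands the job in, once; it reports no verdict.
Readings, each from a call of its own:
- robot.current_t(): time.
- robot.current_qpos(): joint angles.
- robot.current_joint_vel(): joint speeds.
- robot.current_joint_efforts(): joint torques, N m.
- robot.current_tcp_pos(): TCP position.
- robot.current_eef_rot(): TCP orientation.
- robot.current_contact_force(): force on the tool from outside, world axes, zero at the start.
- robot.current_ft_torque(): the same for the moment, N m.
- robot.current_gripper_width(): opening from 0.0 (shut) to 1.0 (fully open).
Only numpy, scipy, OpenCV 4.12 (cv2) and the standard library are available. Lean on these libraries where they do the work, as an engineer would, in place of code of your own. Each camera call takes 0.05 s, during which the arm holds its last target.

TASK

First take the chrome tumbler out of the blue tray and stand it upright, wholly on the round cork coaster, before any retainer case goes into its tray. Then lay each of the three retainer cases right side up and flat on the floor of the tray of its lid's colour, in the middle, its long side along the tray's long side. Never tip the tumbler over, and leave the grey soap box and the glass jar where they are.

Things in the scene. Friction and masses are not known exactly. Their poses are not given: they have to be found in the camera images.
- case_blue: Loose retainer case with blue lid and white base: a closed rounded box 80 (x) x 56 (y) x 32 (z) mm, about 90 g, with a small white press button at its -x end (sticks out 2 mm). Origin at the centre of its underside, z up, x along its long side. Grip it across the 56 mm sides.
- case_green: Loose retainer case with green lid and white base: a closed rounded box 80 (x) x 56 (y) x 32 (z) mm, about 90 g, with a small white press button at its -x end (sticks out 2 mm). Origin at the centre of its underside, z up, x along its long side. Grip it across the 56 mm sides.
- case_orange: Loose retainer case with orange lid and white base: a closed rounded box 80 (x) x 56 (y) x 32 (z) mm, about 90 g, with a small white press button at its -x end (sticks out 2 mm). Origin at the centre of its underside, z up, x along its long side. Grip it across the 56 mm sides.
- tray_blue: Fixed shallow blue tray, 110 (x) x 86 (y) mm outside, floor 3 mm thick, rim 3 mm wide whose top is 6 mm above the ledge; inside 104 x 80 mm. Origin on the ledge under its centre, x along its long side. At the start the tumbler stands in it.
- tray_green: Fixed shallow green tray, 110 (x) x 86 (y) mm outside, floor 3 mm thick, rim 3 mm wide whose top is 6 mm above the ledge; inside 104 x 80 mm. Origin on the ledge under its centre, x along its long side.
- tray_orange: Fixed shallow orange tray, 110 (x) x 86 (y) mm outside, floor 3 mm thick, rim 3 mm wide whose top is 6 mm above the ledge; inside 104 x 80 mm. Origin on the ledge under its centre, x along its long side.
- tumbler: Loose empty chrome tumbler, a straight open cylinder 60 mm across and 95 mm tall, wall 3 mm, about 150 g. Origin at the centre of its underside, z up. It starts upright in the blue tray.
- coaster: Fixed round cork coaster, 90 mm across, 5 mm thick. Origin on the ledge under its centre; the top is 5 mm higher.
- soap_box: Bystander: loose dark grey soap box with ribs on its lid and no button, 86 x 58 x 30 mm (the ribs add 1.5 mm). Not a retainer case; leave it where it is. Origin at the centre of its underside, x along its long side.
- jar: Bystander: loose closed glass jar with a dark steel lid, 54 mm across, 70 mm tall; leave it where it is. Origin at the centre of its underside.

How it is judged:
By the outcome, as a careful person would: the job done as asked, in the order asked, and still so for the second after the job is handed in, with the robot touching nothing.
It also fails if it takes over 112 s, if anything falls off the work surface, if the arm or the gripper's body presses on something with over 40 N, if the wrist force passes 120 N, or if a joint passes its speed limit or range.

## Working session

There is one attempt and no reset: what is moved stays moved. The work goes in short steps, each a Python script; the robot and the scene stay as the last script left them, time stands still between calls to the robot, and variables do not carry over. Pictures are saved under pics/ and viewed, and the job is handed in when it is done.

```bash
mkdir -p pics; ls; python3 - <<'E'
from bench import robot
import cv2
for n in("scene","top"):
    d=robot.get_image(n); cv2.imwrite(f"pics/{n}0.png",d["img"])
    print(n,{k:v for k,v in d.items() if k!="img"})
print(robot.current_t(),robot.current_eef_rot())
E
```

```text
pics
scene {'fovy': 57.824214853564406, 'cx': 272.74139915214664, 'cy': 211.54282560564053, 'eye': array([1258.13434326, -222.86766833,  538.4562603 ]), 'orientation': array([-2.14925736,  0.0069835 ,  1.2457546 ])}
top {'fovy': 42.36420878734902, 'cx': 276.9941222909609, 'cy': 204.91525845775516, 'eye': array([ 311.44611928,  -18.7942428 , 1240.58653981]), 'orientation': array([-2.94529251,  0.02146921, -1.55383812])}
0.1 [-3.14001244e+00 -3.45666269e-04  3.58783853e-01]
```

View pics/scene0.png

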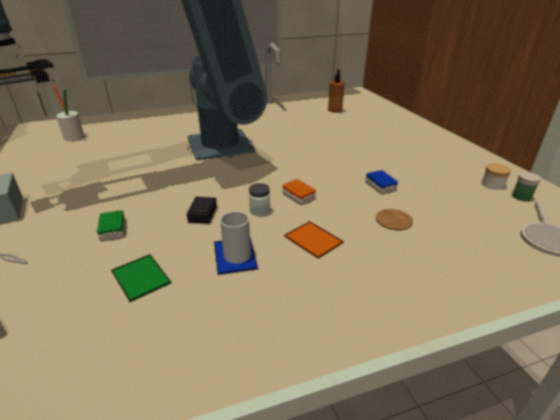

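View pics/top0.png

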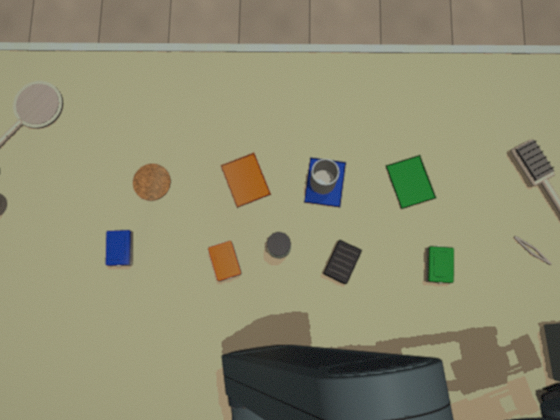

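The scene view shows all three cases lid up and the tumbler in the blue tray at about (236,238). In the top view the coaster is at (152,182), the trays at (246,180), (326,182) and (411,181), and the cases at (119,247), (225,261) and (441,264). The jar is at (279,245) and the soap box at (343,262). Next I'll take measurements.

```bash
cat > h.py <<'E'
import numpy as np, cv2
from scipy.spatial.transform import Rotation as R
def rays(d,uv):
    uv=np.atleast_2d(np.asarray(uv,float)); f=210/np.tan(np.radians(d["fovy"]/2))
    v=np.c_[(uv[:,0]-d["cx"])/f,(uv[:,1]-d["cy"])/f,np.ones(len(uv))]
    return v@R.from_euler("xyz",d["orientation"]).as_matrix().T
def onplane(d,uv,z):
    r=rays(d,uv); e=np.asarray(d["eye"]); return (e+r*((z-e[2])/r[:,2])[:,None])[:,:2]
def proj(d,p):
    f=210/np.tan(np.radians(d["fovy"]/2)); v=(np.atleast_2d(p)-d["eye"])@R.from_euler("xyz",d["orientation"]).as_matrix()
    return np.c_[f*v[:,0]/v[:,2]+d["cx"],f*v[:,1]/v[:,2]+d["cy"]]
H={"blue":(110,128),"green":(50,75),"orange":(3,16)}
def blobs(d,c,smin=130,vmin=60,amin=80):
    hsv=cv2.cvtColor(d["img"],cv2.COLOR_BGR2HSV); lo,hi=H[c]
    m=cv2.inRange(hsv,(lo,smin,vmin),(hi,255,255)); n,l,s,ce=cv2.connectedComponentsWithStats(m)
    return [(ce[i],s[i],(l==i).astype(np.uint8)) for i in range(1,n) if s[i,4]>=amin]
def rect(d,m,z):
    c=max(cv2.findContours(m,cv2.RETR_EXTERNAL,cv2.CHAIN_APPROX_NONE)[0],key=cv2.contourArea).reshape(-1,2)
    (x,y),(w,h),a=cv2.minAreaRect(onplane(d,c,z).astype(np.float32))
    if w<h: w,h,a=h,w,a+90
    return np.round([x,y,w,h,(a+90)%180-90],1)
E
python3 - <<'E'
from h import *
from bench import robot
for n in("top","scene"):
    d=robot.get_image(n)
    for c in H:
        for ce,s,m in blobs(d,c):
            print(n,c,ce.round(1),s,"z6",rect(d,m,6),"z32",rect(d,m,32), onplane(d,[ce],6).round(1),onplane(d,[ce],32).round(1))
    cv2.imwrite(f"pics/{n}_z1.png",cv2.resize(d["img"][140:300,80:480] if n=="top" else d["img"][160:310,80:430],None,fx=2,fy=2,interpolation=cv2.INTER_CUBIC))
E
```

```text
top blue [325.7 189.2] [305 159  40  47 676] z6 [613.4 -98.5 105.4  81.1  -7.6] z32 [607.  -96.8 103.2  79.4  -7.6] [[ 595.2 -101.2]] [[589.3 -99.4]]
top blue [117.6 247.4] [106 231  24  34 776] z6 [452.2 377.   76.4  54.    0.9] z32 [449.2 368.7  74.7  52.9   0.9] [[452.2 377.3]] [[449.3 368.9]]
top green [410.3 181.6] [ 387  156   48   52 1538] z6 [ 616.3 -297.6  105.    81.9   18.4] z32 [ 609.8 -291.7  102.8   80.2   18.4] [[ 615.9 -297.9]] [[ 609.4 -292. ]]
top green [440.4 264.4] [428 247  25  36 826] z6 [ 424.6 -358.9   77.5   53.6   -2.7] z32 [ 422.2 -351.8   75.9   52.4   -2.7] [[ 424.3 -359.8]] [[ 421.9 -352.6]]
top orange [245.4 179.6] [ 222  153   48   54 1578] z6 [616.8  87.4 108.4  83.3  22.4] z32 [610.3  85.2 106.1  81.5  22.4] [[616.2  87.1]] [[609.8  84.9]]
top orange [144.2 179.7] [133 164  26  35 514] z6 [613.6 327.4  82.9  46.6 -14.7] z32 [607.2 320.1  81.2  45.6 -14.7] [[613.1 326.2]] [[606.8 318.9]]
top orange [164.5 184.9] [158 173  12  25 134] z6 [600.1 278.6  60.   20.9 -10.6] z32 [594.  272.3  58.8  20.4 -10.6] [[601.1 277.3]] [[595.  271.1]]
top orange [224.
[... 890 characters left out ...]
11.7  2681.3  6803.2  2514.    -50.8] [[-629.6 1670.4]] [[-537.4 1577.9]]
scene orange [335.8  95.6] [329  81  16  31 411] z6 [-397.8  655.   505.    73.8  -27.6] z32 [-317.   612.2  480.3   70.2  -27.6] [[-378.6  643.3]] [[-298.7  601. ]]
scene orange [298.6 188.3] [283 179  33  20 388] z6 [392.8 141.2  95.   68.5  18.9] z32 [435.  123.4  90.4  65.2  18.9] [[394.6 141.3]] [[436.8 123.5]]
scene orange [393.9 219.2] [376 210  36  20 539] z6 [615.7 306.4  84.6  83.4  70.8] z32 [647.1 280.5  80.4  79.3  70.8] [[615.9 306.1]] [[647.2 280.3]]
scene orange [313.5 239. ] [ 285  222   58   36 1107] z6 [621.3  86.  110.9  87.8  22.6] z32 [652.4  70.9 105.5  83.5  22.6] [[624.7  85.8]] [[655.6  70.7]]
```

```bash
ls pics
```

```text
scene0.png
scene_z1.png
top0.png
top_z1.png
```

View pics/top_z1.png

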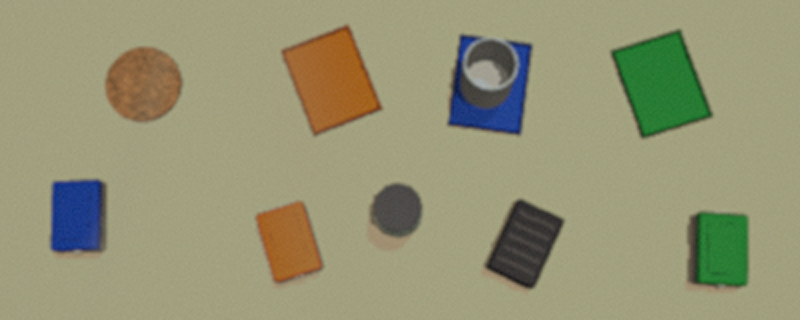

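View pics/scene_z1.png

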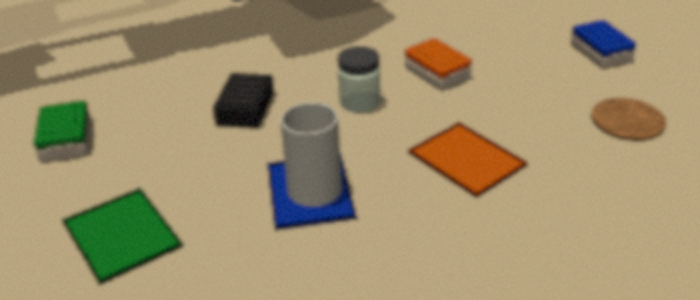

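```bash
python3 - <<'E'
from h import *
from bench import robot
d=robot.get_image("top"); g=cv2.cvtColor(d["img"],cv2.COLOR_BGR2GRAY).astype(float)
# table front edge straightness: strongest gradient, subpixel centroid
def chk(g,x0,x1,ylo):
    xs=[];ys=[]
    for x in range(x0,x1,8):
        lo,hi=ylo(x); c=cv2.GaussianBlur(g[:,x-3:x+4].mean(1)[:,None],(1,5),0)[lo:hi,0]; q=np.abs(np.diff(c)); i=q.argmax(); w=q[max(0,i-2):i+3]
        xs.append(x); ys.append(lo+max(0,i-2)+(w*np.arange(len(w))).sum()/w.sum()+.5)
    p=np.polyfit(xs,ys,1); print(p,np.round(np.array(ys)-np.polyval(p,xs),1))
chk(g,8,555,lambda x:(36,60))
chk(g,8,555,lambda x:(30,47))
s=robot.get_image("scene")
g=cv2.cvtColor(s["img"],cv2.COLOR_BGR2GRAY).astype(float)
chk(g,200,555,lambda x:(int(415-(x-200)*.33)-22,min(int(415-(x-200)*.33)+12,419)))
# jar, tumbler, soap cross-check: manual
for n,dd in(("top",d),("scene",s)):
    im=dd["img"]; cv2.imwrite(f"pics/{n}_g.png",cv2.resize(im[235:300,405:475] if n=="top" else im[200:250,80:140],None,fx=8,fy=8,interpolation=cv2.INTER_NEAREST))
E
```

```text
[5.38489254e-03 4.27654025e+01] [-1.  -0.7 -0.7  5.8  5.7  5.7 -0.7 -0.7 -0.7 -0.8 -0.8 -0.9 -0.8 -0.8
 -0.8 -0.9 -0.9 -0.8 -0.8 -0.9 -0.9 -1.  -1.  -0.6 -0.7 -0.7 -0.7 -0.8
  5.7 -0.7 -0.7 -0.7 -0.8 -0.8 -0.7 -0.8 -0.8 -0.8 -0.9 -0.8 -0.8 -0.8
 -0.9 -0.9 -0.9 -0.5  5.9 -0.7  5.8 -0.7 -0.7 -0.6 -0.6 -0.7 -0.7 -0.8
 -0.6 -0.7 -0.7 -0.8 -0.8 -0.8 -0.7  6.1  6.1 -0.9 -0.9 -0.5 -0.5]
[4.94134426e-03 4.20426541e+01] [-0.3  0.   0.  -0.  -0.  -0.1  0.   0.   0.  -0.  -0.1 -0.1 -0.  -0.
 -0.  -0.1 -0.1 -0.1 -0.  -0.1 -0.2 -0.2 -0.2  0.2  0.1  0.1  0.1  0.1
  0.2  0.1  0.1  0.1  0.   0.   0.1  0.1  0.1  0.   0.   0.1  0.1  0.1
  0.   0.  -0.   0.2  0.1  0.1  0.   0.   0.1  0.1  0.1  0.  -0.  -0.1
  0.1 -0.  -0.  -0.1 -0.1 -0.1 -0.  -0.1 -0.2 -0.2 -0.2 -0.  -0.1]
[-3.23737046e-01  4.79874728e+02] [ 0.2  0.1 -0.3 -0.  -0.1  0.3 -0.  -0.3 -0.  -0.   0.1 -0.2  0.2  0.1
 -0.1  0.1 -0.1  0.2  0.1 -0.2  0.  -0.   0.  -0.   0.3  0.2 -0.1  0.2
  0.1 -0.4 -0.1  0.5  0.  -0.2 -0.3  0.  -0.2  0.1 -0.1  0.2  0.  -0.2
  0.  -0.1  0.2]
```

View pics/top_g.png

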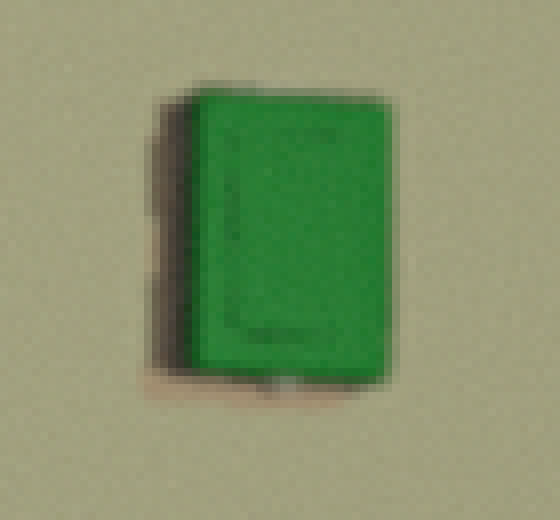

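View pics/scene_g.png

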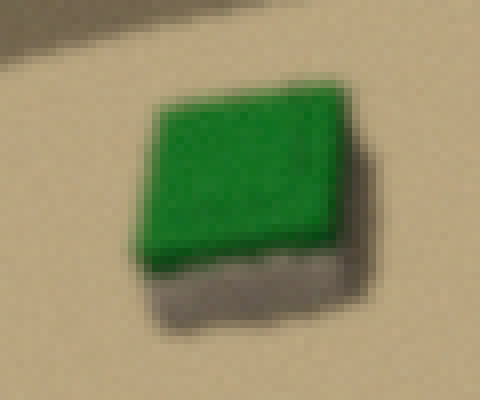

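```bash
cat >> h.py <<'E'
def box(cx,cy,yaw,l,w,zs):
    c,s=np.cos(yaw),np.sin(yaw)
    return np.array([[cx+c*a*l/2-s*b*w/2,cy+s*a*l/2+c*b*w/2,z] for z in zs for a,b in((1,1),(1,-1),(-1,-1),(-1,1))])
def draw(im,d,P,col,f):
    p=proj(d,P)*f+f/2-.5
    for k in range(0,len(p),4): cv2.polylines(im,[p[k:k+4].round().astype(np.int32)],True,col,1)
E
python3 - <<'E'
from h import *
from bench import robot
for n in("top","scene"):
    d=robot.get_image(n); im=cv2.resize(d["img"],None,fx=4,fy=4,interpolation=cv2.INTER_CUBIC)
    for x,y,a in((449.2,368.7,.9),(422.2,-351.8,-2.7),(423.4,127.6,18.9)):
        draw(im,d,box(x,y,np.radians(a),80,56,(0,32)),(255,255,255),4)
    for x,y,a in((617.5,87.5,22.5),(614.,-98.7,-7.5),(617.,-298.,18.5)):
        draw(im,d,box(x,y,np.radians(a),104,80,(3,)),(0,255,255),4)
    crop=lambda c,r:im[int(r)*4-100:int(r)*4+100,int(c)*4-130:int(c)*4+130]
    pts=[(449,369,16),(422,-352,16),(423,128,16),(617,87,3),(614,-99,3),(617,-298,3)]
    C=[crop(*proj(d,[p])[0]) for p in pts]
    cv2.imwrite(f"pics/{n}_ov.png",np.vstack([np.hstack(C[:3]),np.hstack(C[3:])]))
E
```

```text
(no output)
```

View pics/scene_ov.png

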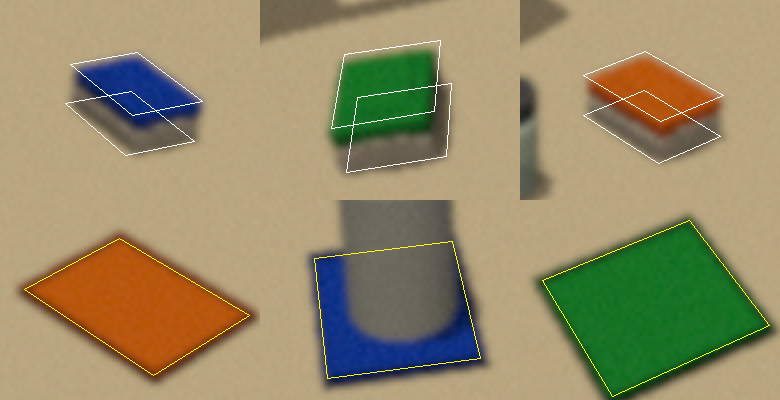

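View pics/top_ov.png

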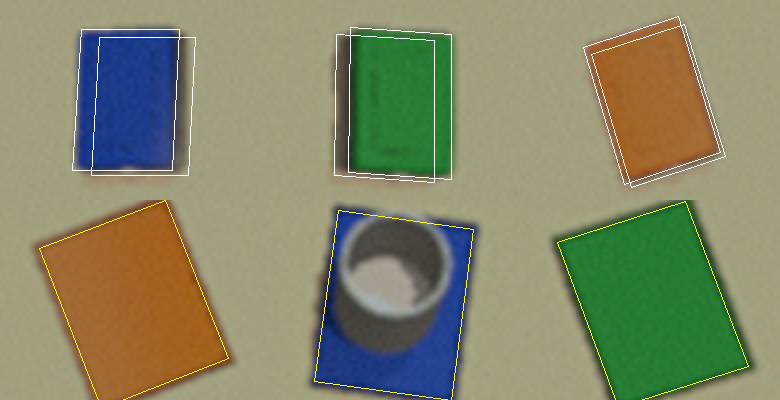

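The overlays agree with both views: tray floors at z=3 match, and cases match within a few mm, since their edges are rounded. In the top view the button is at the -x end of the green and blue cases. Next: tumbler rim, coaster, and the bystanders' starting positions.

```bash
python3 - <<'E'
from h import *
from bench import robot
for n in("top","scene"):
    d=robot.get_image(n); hsv=cv2.cvtColor(d["img"],cv2.COLOR_BGR2HSV)
    bg=cv2.cvtColor(d["img"],cv2.COLOR_BGR2LAB).astype(float)
    # coaster
    c0=proj(d,[[614,305,5]])[0].astype(int)
    y,x=np.mgrid[:420,:560]; near=np.hypot(x-c0[0],y-c0[1])<35
    ref=np.median(bg[near&(np.hypot(x-c0[0],y-c0[1])>27)],0)
    m=((np.linalg.norm(bg-ref,axis=2)>14)&near).astype(np.uint8); m=cv2.morphologyEx(m,cv2.MORPH_OPEN,np.ones((3,3)))
    c=max(cv2.findContours(m,0,1)[0],key=cv2.contourArea).reshape(-1,2)
    P=onplane(d,c,5).astype(np.float32); print(n,"coaster",cv2.fitEllipse(P))
    # low-saturation things
    m=(hsv[...,1]<60).astype(np.uint8); k,l,s,ce=cv2.connectedComponentsWithStats(m)
    for i in range(1,k):
        if 100<s[i,4]<3000 and 130<ce[i][1]<300: print(n,"grey",s[i],ce[i].round(1))
d=robot.get_image("top"); cv2.imwrite("pics/tumb.png",cv2.resize(d["img"][150:215,295:360],None,fx=9,fy=9,interpolation=cv2.INTER_NEAREST))
E
```

```text
top coaster ((608.8197631835938, 309.00689697265625), (90.73773193359375, 92.14879608154297), 137.0191650390625)
scene coaster ((613.767578125, 306.9832458496094), (92.10913848876953, 100.45331573486328), 48.3980827331543)
scene grey [ 518  102   42   85 1428] [547.1 156.3]
scene grey [366 169  33  24 194] [381.3 182.2]
scene grey [  0 173  23  51 921] [  9.2 198.8]
scene grey [483 175  23  14 181] [493.6 182.3]
scene grey [249 184  21  32 595] [259.3 199.4]
scene grey [188 197  28  26 490] [201.1 209.3]
scene grey [522 202  38  53 992] [542.8 234.2]
scene grey [ 213  211   45   64 1481] [235.3 238.5]
scene grey [  0 253  27  10 118] [ 12.1 257.9]
```

View pics/tumb.png

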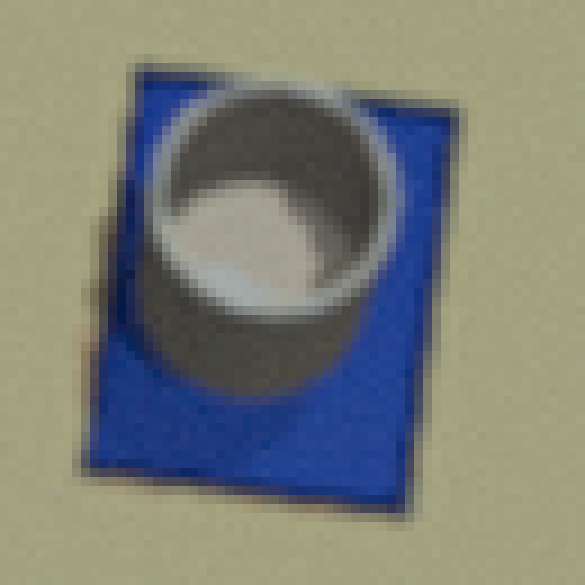

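The tumbler's rim ring is centred near zoom (276,200), which is top pixel (325.2,171.7), and it's about 28 px wide. I'll cast that ray at z=98 and cross-check it in the scene view.

```bash
python3 - <<'E'
from h import *
from bench import robot
d=robot.get_image("top"); p=onplane(d,[[325.2,171.7]],98)[0]; print(p)
s=robot.get_image("scene")
t=np.linspace(0,2*np.pi,40)
for n,dd in(("top",d),("scene",s)):
    im=cv2.resize(dd["img"],None,fx=4,fy=4,interpolation=cv2.INTER_CUBIC)
    for x,y,r,zs in((p[0],p[1],30,(3,98)),(611,308,45,(5,))):
      for z in zs:
        q=proj(dd,np.c_[x+r*np.cos(t),y+r*np.sin(t),0*t+z])*4+1.5
        cv2.polylines(im,[q.round().astype(np.int32)],True,(0,255,255),1)
    C=[]
    for P in((p[0],p[1],50),(611,308,5)):
        a,b=(proj(dd,[P])[0]*4).astype(int); C.append(im[b-160:b+160,a-180:a+180])
    cv2.imwrite(f"pics/{n}_tc.png",np.hstack(C))
q0=robot.current_qpos()
for x,y,a in((p[0],p[1],-8),(449,369,1),(422,-352,-3),(423,128,19),(617,87.5,22.5),(614,-99,-7.5),(617,-298,18.5),(611,308,0)):
    for k in(-180,0,180):
        q=robot.inverse_kinematics([x,y,10],[np.pi,0,np.radians(a+k)]); print(x,y,a+k,None if q is None else np.round(q,2))
E
```

```text
[613.15591795 -93.90392532]
613.1559179491378 -93.9039253217216 -188 [-0.33  0.58  1.59  0.    0.97 -1.76]
613.1559179491378 -93.9039253217216 -8 [-0.33  0.58  1.59 -0.    0.97  1.38]
613.1559179491378 -93.9039253217216 172 [-0.33  0.58  1.59  0.    0.97 -1.76]
449 369 -179 [ 0.5   0.53  1.7   0.    0.92 -1.09]
449 369 1 [ 0.5   0.53  1.7  -0.    0.92  2.05]
449 369 181 [ 0.5   0.53  1.7   0.    0.92 -1.09]
422 -352 -183 [-0.9   0.48  1.78  0.    0.88 -2.42]
422 -352 -3 [-0.9   0.48  1.78 -0.    0.88  0.72]
422 -352 177 [-0.9   0.48  1.78  0.    0.88 -2.42]
423 128 -161 [ 0.04  0.34  2.04  0.    0.76 -1.86]
423 128 19 [ 0.04  0.34  2.04 -0.    0.76  1.28]
423 128 199 [ 0.04  0.34  2.04  0.    0.76 -1.86]
617 87.5 -157.5 [-0.04  0.59  1.58  0.    0.97 -2.  ]
617 87.5 22.5 [-0.04  0.59  1.58 -0.    0.97  1.14]
617 87.5 202.5 [-0.04  0.59  1.58  0.    0.97 -2.  ]
614 -99 -187.5 [-0.34  0.58  1.59  0.    0.97 -1.78]
614 -99 -7.5 [-0.34  0.58  1.59 -0.    0.97  1.36]
614 -99 172.5 [-0.34  0.58  1.59  0.    0.97 -1.78]
617 -298 -161.5 [-0.61  0.68  1.41  0.    1.06 -2.51]
617 -298 18.5 [-0.61  0.68  1.41 -0.    1.06  0.64]
617 -298 198.5 [-0.61  0.68  1.41  0.    1.06 -2.51]
611 308 -180 [ 0.3   0.68  1.41  0.    1.06 -1.27]
611 308 0 [ 0.3   0.68  1.41 -0.    1.06  1.88]
611 308 180 [ 0.3   0.68  1.41  0.    1.06 -1.27]
```

View pics/top_tc.png

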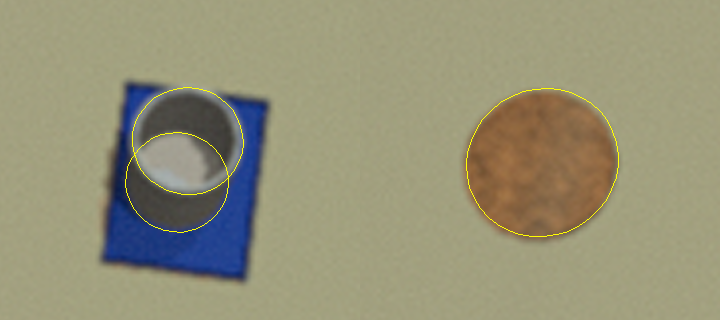

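View pics/scene_tc.png

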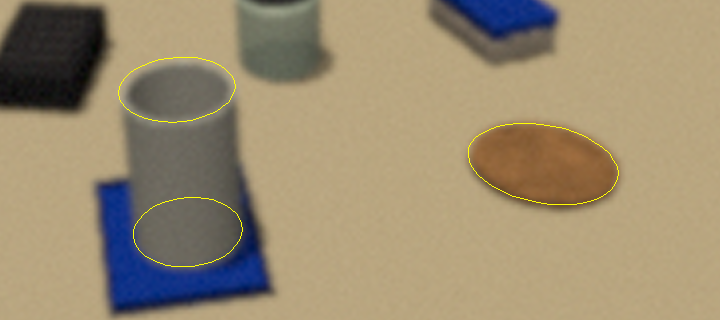

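Both views agree to about 2 mm. Tumbler first.

```bash
cat > a.py <<'E'
from h import *
from bench import robot
def ori(deg): return [np.pi,0,np.radians(deg)]
def st(t): print(t,"t",round(robot.current_t(),1),"tcp",np.round(robot.current_tcp_pos(),1),"w",round(93*robot.current_gripper_width(),1),"F",np.round(robot.current_contact_force(),1))
def snap(name):
    for n in("top","scene"): 
        d=robot.get_image(n); cv2.imwrite(f"pics/{n}_{name}.png",d["img"])
E
python3 - <<'E'
from a import *
x,y=613,-93; o=ori(-8)
robot.move_ptp([x,y,200],o); st("above")
print(robot.move_linear([x,y,48],o,150,f_stop=10)); st("down")
robot.move_gripper(0.0); st("grip")
robot.move_linear([x,y,150],o,120); st("lift"); snap("lift")
E
```

```text
above t 2.8 tcp [612.8 -93.9 200. ] w 92.8 F [-0.6  0.  -0.9]
False
down t 4.0 tcp [613.8 -93.4  49. ] w 92.8 F [0.6 0.2 0.2]
grip t 4.6 tcp [613.1 -93.   48.2] w 59.6 F [-0.3  0.3  1. ]
lift t 5.6 tcp [612.4 -92.8 149. ] w 59.5 F [ 0.4 -0.8 -1.2]
```

View pics/scene_lift.png

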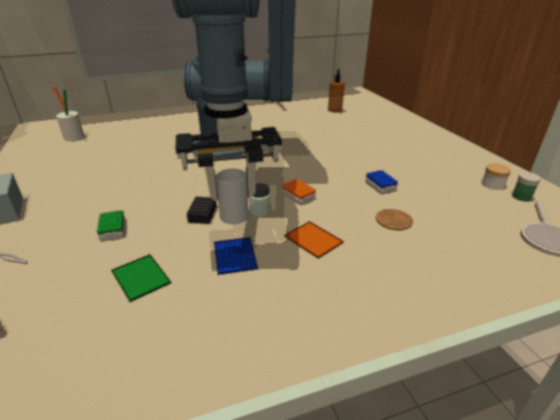

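The tumbler hangs upright in the fingers at about (232,195), and the grip width of 59.6 mm matches its diameter. Next, the coaster.

```bash
python3 - <<'E'
from a import *
x,y=612,308; o=ori(-8)
robot.move_linear([x,y,150],o,220); st("over")
robot.move_linear([x,y,58],o,100)
print(robot.move_linear([x,y,49],o,15,f_stop=5)); st("down")
robot.move_gripper(0.95); st("open")
robot.move_linear([x,y,170],o,150); st("up")
robot.move_ptp([423,128,150],ori(18.9))
snap("t2")
d=robot.get_image("top");s=robot.get_image("scene")
t=np.linspace(0,2*np.pi,40);C=[]
for dd in(d,s):
    im=cv2.resize(dd["img"],None,fx=4,fy=4,interpolation=cv2.INTER_CUBIC)
    for z,r in((5,45),(5,30),(100,30)):
        q=proj(dd,np.c_[612+r*np.cos(t),308+r*np.sin(t),0*t+z])*4+1.5
        cv2.polylines(im,[q.round().astype(np.int32)],True,(0,255,255),1)
    a,b=(proj(dd,[(612,308,50)])[0]*4).astype(int); C.append(im[b-180:b+180,a-180:a+180])
cv2.imwrite("pics/coast.png",np.hstack(C))
E
```

```text
over t 7.7 tcp [612.3 306.9 150. ] w 59.6 F [-0.1 -0.8 -1.5]
True
down t 9.3 tcp [612.  308.   50.1] w 59.4 F [-0.2 -0.3  5. ]
open t 9.9 tcp [611.1 307.7  48.9] w 88.6 F [ 1.1  0.  -0.2]
up t 10.9 tcp [611.3 307.8 168.9] w 88.3 F [ 0.1  0.4 -0.9]
```

View pics/coast.png

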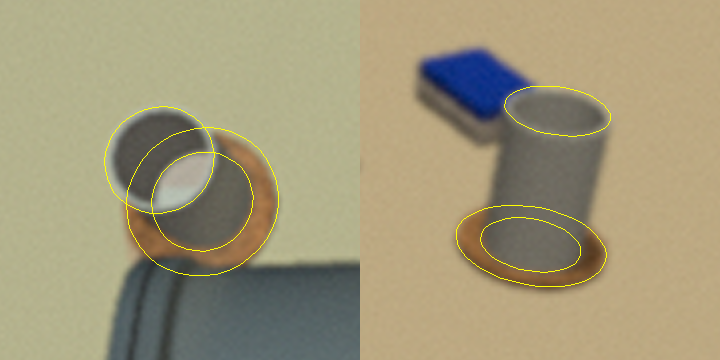

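View pics/scene_t2.png

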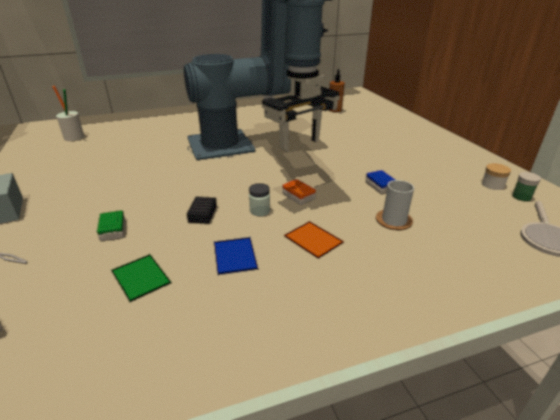

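The tumbler stands upright inside the coaster's edge in both views, scene (398,205). Now the orange case.

```bash
cat >> a.py <<'E'
def pick(x,y,a):
    o=ori(a)
    robot.move_gripper(0.97)
    robot.move_ptp([x,y,120],o)
    robot.move_linear([x,y,30],o,150)
    print(robot.move_linear([x,y,7],o,50,f_stop=10)); st("down")
    robot.move_gripper(0.0); st("grip")
    robot.move_linear([x,y,110],o,120); st("lift")
def place(x,y,a):
    o=ori(a)
    robot.move_ptp([x,y,110],o); 
    robot.move_linear([x,y,20],o,120)
    print(robot.move_linear([x,y,8.5],o,15,f_stop=5)); st("down")
    robot.move_gripper(0.82); st("open")
    robot.move_linear([x,y,120],o,150); st("up")
E
python3 - <<'E'
from a import *
pick(423.4,127.6,18.9); snap("o1")
E
```

```text
False
down t 14.0 tcp [423.2 127.6   6.8] w 90.0 F [-0.  -0.3 -1.4]
grip t 14.7 tcp [423.5 127.6   7.1] w 56.3 F [-1.3  0.3  1.4]
lift t 15.7 tcp [422.8 127.6 109.4] w 56.3 F [-0.5  1.  -0.6]
```

View pics/scene_o1.png

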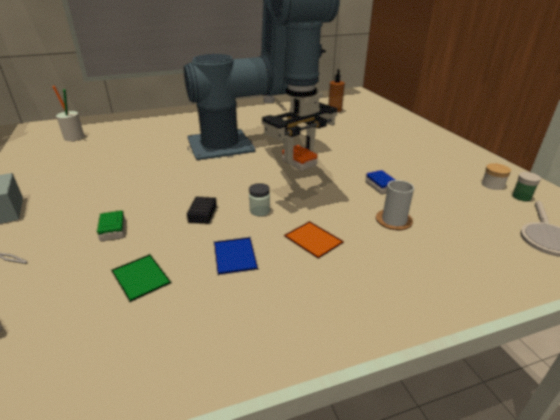

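The orange case is held level at (302,155) with a 56.3 mm grip. Placing it, then picking up blue.

```bash
python3 - <<'E'
from a import *
place(617.5,87.6,22.5)
pick(449.5,367.5,0.9); snap("o2")
d=robot.get_image("scene"); a,b=proj(d,[(617,87,10)])[0].astype(int)
cv2.imwrite("pics/o2z.png",cv2.resize(d["img"][b-40:b+40,a-50:a+50],None,fx=6,fy=6,interpolation=cv2.INTER_CUBIC))
E
```

```text
True
down t 18.1 tcp [617.4  87.6  10.1] w 55.8 F [0.  0.2 4.4]
open t 18.7 tcp [616.5  87.6   9.3] w 76.2 F [ 1.4 -0.3  0.5]
up t 19.6 tcp [616.7  87.6 119. ] w 76.3 F [-0.2 -0.7 -0.7]
False
down t 22.6 tcp [449.4 367.5   6.8] w 89.9 F [ 0.1 -0.5  0. ]
grip t 23.3 tcp [449.6 367.7   7.2] w 56.3 F [ 0.5 -0.   0.8]
lift t 24.3 tcp [448.9 367.1 109.2] w 56.0 F [-0.2  0.5 -1.2]
```

View pics/o2z.png

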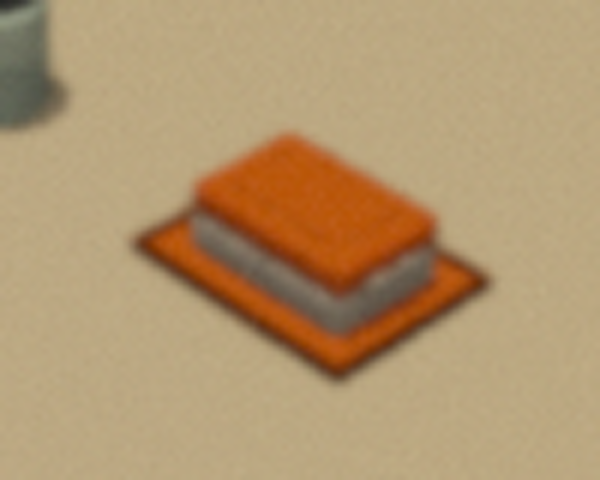

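View pics/scene_o2.png

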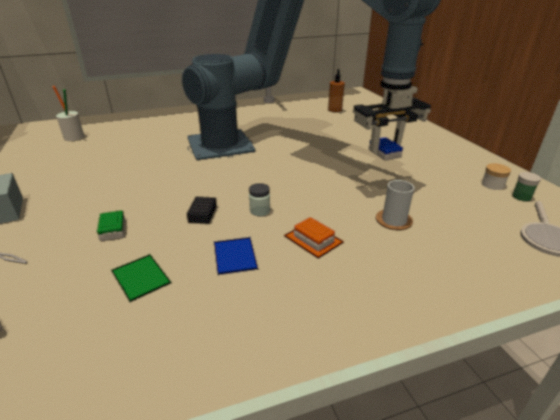

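The orange case sits flat and centred in its tray, with a similar margin on every side. The blue case is held. I'll rise well above the tumbler's height, carry it across, then fetch green.

```bash
python3 - <<'E'
from a import *
robot.move_linear([449.5,367.5,170],ori(.9),150)
robot.move_ptp([614.6,-99,170],ori(-7.5))
place(614.6,-99,-7.5)
pick(424,-352.5,-2.7); snap("b2")
place(617.4,-298.5,18.5)
robot.move_j([-1.415, 0.259, 1.535, 0, 1.348, -0.203]); st("home")
snap("end")
R_=[]
for n in("top","scene"):
    d=robot.get_image(n); im=cv2.resize(d["img"],None,fx=4,fy=4,interpolation=cv2.INTER_CUBIC);C=[]
    for x,y,a in((617.5,87.6,22.5),(614.6,-99,-7.5),(617.4,-298.5,18.5)):
        draw(im,d,box(x,y,np.radians(a),80,56,(3,35)),(255,255,255),4)
        draw(im,d,box(x,y,np.radians(a),104,80,(3,)),(0,255,255),4)
        u,v=(proj(d,[(x,y,10)])[0]*4).astype(int); C.append(im[v-140:v+140,u-130:u+130])
    R_.append(np.hstack(C))
cv2.imwrite("pics/final.png",np.vstack(R_))
E
```

```text
True
down t 28.7 tcp [614.4 -99.   10.1] w 56.3 F [0.7 0.5 5.4]
open t 29.3 tcp [613.6 -98.7   9.2] w 76.3 F [0.5 0.  0.4]
up t 30.1 tcp [613.9 -98.8 119.1] w 76.4 F [-0.  -0.   0.3]
False
down t 33.2 tcp [ 423.9 -352.5    6.8] w 90.1 F [-0.6 -0.3  0.4]
grip t 33.9 tcp [ 424.1 -352.6    7.1] w 55.7 F [0.4 0.1 0.6]
lift t 34.9 tcp [ 423.6 -352.   109.2] w 55.9 F [ 0.1  0.1 -0.9]
True
down t 37.3 tcp [ 617.4 -298.4   10.2] w 55.6 F [-0.5 -0.9  5.1]
open t 37.9 tcp [ 616.5 -297.8    9. ] w 75.9 F [ 0.  -0.1 -0.1]
up t 38.8 tcp [ 616.8 -298.1  118.9] w 76.0 F [ 0.2  0.5 -0. ]
home t 40.5 tcp [ 193.9 -514.8  218.2] w 76.7 F [-0.3  0.8  0.1]
```

View pics/final.png

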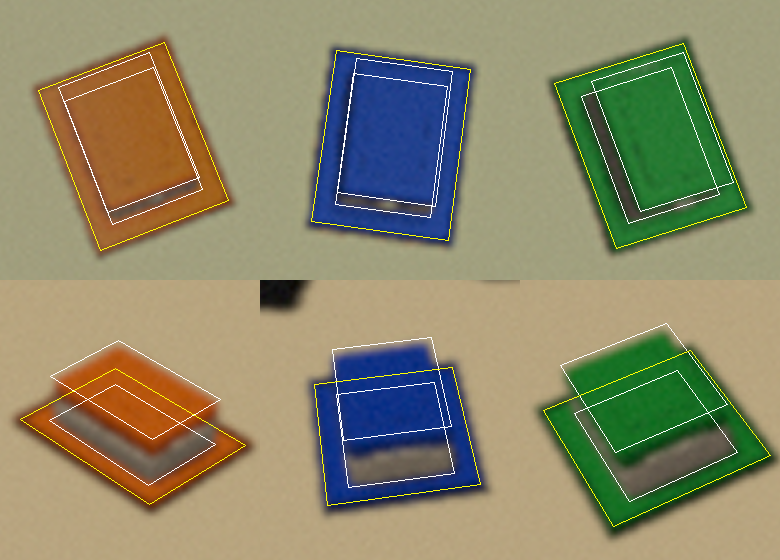

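View pics/scene_end.png

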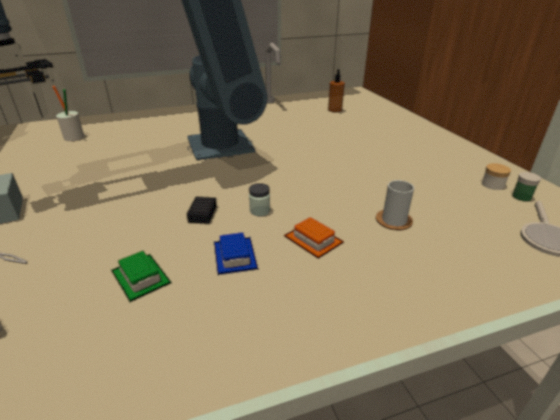

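View pics/top_end.png

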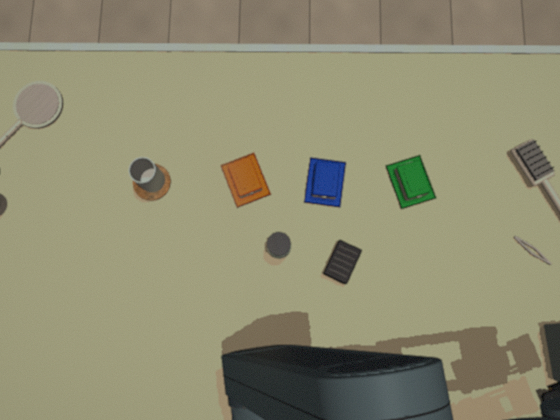

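All three cases sit in their trays, and the soap box (343,262) and jar (279,245) haven't moved. Blue on blue is hard to judge, so I'll enlarge it and measure the white base edges.

```bash
python3 - <<'E'
from a import *
T=((617.5,87.6,22.5),(614.6,-99,-7.5),(617.4,-298.5,18.5))
R_=[]
for n in("top","scene"):
    d=robot.get_image(n);C=[]
    for x,y,a in T:
        u,v=proj(d,[(x,y,12)])[0].astype(int); c=d["img"][v-30:v+30,u-32:u+32]
        c=cv2.normalize(c,None,0,255,cv2.NORM_MINMAX); c=np.clip(c.astype(float)*1.4,0,255).astype(np.uint8)
        C.append(cv2.resize(c,(260,244),interpolation=cv2.INTER_CUBIC))
        # white/grey base pixels: low saturation inside the tray, cast to tray frame at z=10 (mid base)
        hsv=cv2.cvtColor(d["img"],cv2.COLOR_BGR2HSV); m=np.zeros((420,560),np.uint8)
        cv2.fillPoly(m,[proj(d,box(x,y,np.radians(a),98,74,(3,))).round().astype(np.int32)],1)
        m&=(hsv[...,1]<110).astype(np.uint8); q=np.argwhere(m)[:,::-1]
        P=onplane(d,q,5)-[x,y]; th=np.radians(a); P=P@np.array([[np.cos(th),-np.sin(th)],[np.sin(th),np.cos(th)]])
        print(n,len(q),"tray-frame lo",np.percentile(P,3,axis=0).round(1),"hi",np.percentile(P,97,axis=0).round(1))
    R_.append(np.hstack(C))
cv2.imwrite("pics/final2.png",np.vstack(R_))
E
```

```text
top 33 tray-frame lo [-37.9 -22.8] hi [-34.1  23.7]
top 56 tray-frame lo [-40.1 -26.2] hi [-33.7  23.8]
top 142 tray-frame lo [-40.9 -18. ] hi [33.6 28.2]
scene 210 tray-frame lo [-39.4 -24.8] hi [38.8 29.2]
scene 219 tray-frame lo [ 17.  -26.1] hi [41.9 27.2]
scene 303 tray-frame lo [-34.8 -27.6] hi [40.9 26.5]
```

View pics/final2.png

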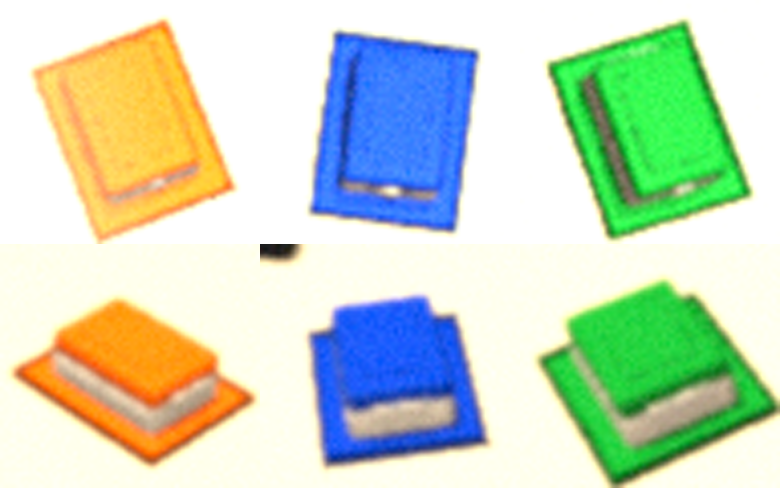

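The base edges lie within about 2 mm of ±40 and ±28 mm in each tray's frame, so the cases are centred and aligned. Handing in.

```bash
python3 - <<'E'
from a import *
a=cv2.imread("pics/top0.png");b=cv2.imread("pics/top_end.png")
D=np.abs(a.astype(int)-b).max(2)
print("jar diff",np.percentile(D[228:265,262:296],99),"soap diff",np.percentile(D[238:287,320:365],99))
st("final"); print(robot.hand_in())
E
```

```text
jar diff 7.0 soap diff 8.0
final t 40.9 tcp [ 193.6 -514.8  218.3] w 75.9 F [ 0.3  0.5 -0.3]
the job is handed in; nothing more can be done
None
```

The job is done and handed in at about 41 s, well under the 112 s limit. The tumbler went onto the coaster first. Then the orange, blue and green cases went into the trays of their lid colours.

**Final checks:**
- **Tumbler:** it stands upright inside the coaster's edge in both views.
- **Cases:** all three lie flat and lid up, aligned with their trays. Every base edge I could see is within about 2 mm of centred.
- **Bystanders:** the soap box and jar look the same in the top view before and after, with only image noise between the two.
- **Arm:** it is back at its start pose, touching nothing. The tool force readings I printed never went above about 5.4 N.

**What disagreed:** in the scene view, the lid outlines sat a few mm inside the plain-box outlines. I put this down to the cases' rounded edges. The base edges matched in both views.

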